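Run a fingertip along a row of stoppers to seat them

TASK

Close the metal block by running the fingertips along its row of five orange stoppers, pressing them fully home one after the other from the end where the blue-capped vial stands to the end with the black-capped one. From the first stopper to the last keep the fingertips on the row or only a finger's breadth above it, and press gently. Do not lift or shift the block, and leave the vials and everything else as they stand.

Things in the scene. Friction and masses are not known exactly. Their poses are not given: they have to be found in the camera images.
- block: metal block of 58 x 192 x 36 mm (x, y, z) and 1.3 kg, standing loose on rubber feet on a thin blue mat (3 mm thick, fixed); origin at the centre of its underside, its z axis up, its y axis along the row of stoppers. The five sockets lie on its centre line at y = +72, +36, 0, -36, -72 mm for stopper1 to stopper5.
- stopper1_top (a point): middle of the top of orange stopper 1, a low cone 32 mm wide with a flat of 8 mm on top and sides sloping at 29 degrees, of slick plastic; the flat stands 7 mm above the block's top while the stopper is up (about 43 mm above the block's underside) and 2.5 mm above it when fully home
- stopper2_top (a point): middle of the top of orange stopper 2, a low cone 32 mm wide with a flat of 8 mm on top and sides sloping at 29 degrees, of slick plastic; the flat stands 7 mm above the block's top while the stopper is up (about 43 mm above the block's underside) and 2.5 mm above it when fully home
- stopper3_top (a point): middle of the top of orange stopper 3, a low cone 32 mm wide with a flat of 8 mm on top and sides sloping at 29 degrees, of slick plastic; the flat stands 7 mm above the block's top while the stopper is up (about 43 mm above the block's underside) and 2.5 mm above it when fully home
- stopper4_top (a point): middle of the top of orange stopper 4, a low cone 32 mm wide with a flat of 8 mm on top and sides sloping at 29 degrees, of slick plastic; the flat stands 7 mm above the block's top while the stopper is up (about 43 mm above the block's underside) and 2.5 mm above it when fully home
- stopper5_top (a point): middle of the top of orange stopper 5, a low cone 32 mm wide with a flat of 8 mm on top and sides sloping at 29 degrees, of slick plastic; the flat stands 7 mm above the block's top while the stopper is up (about 43 mm above the block's underside) and 2.5 mm above it when fully home
- stopper1 (a joint): how far stopper 1 is pressed in (m): about 0 when up, 0.0045 when fully home against its stop. It moves straight down, takes about 3 N, has no spring and stays where it is left; the cone lets a fingertip slide on to it from the side.
- stopper2 (a joint): how far stopper 2 is pressed in (m): about 0 when up, 0.0045 when fully home against its stop. It moves straight down, takes about 3 N, has no spring and stays where it is left; the cone lets a fingertip slide on to it from the side.
- stopper3 (a joint): how far stopper 3 is pressed in (m): about 0 when up, 0.0045 when fully home against its stop. It moves straight down, takes about 3 N, has no spring and stays where it is left; the cone lets a fingertip slide on to it from the side.
- stopper4 (a joint): how far stopper 4 is pressed in (m): about 0 when up, 0.0045 when fully home against its stop. It moves straight down, takes about 3 N, has no spring and stays where it is left; the cone lets a fingertip slide on to it from the side.
- stopper5 (a joint): how far stopper 5 is pressed in (m): about 0 when up, 0.0045 when fully home against its stop. It moves straight down, takes about 3 N, has no spring and stays where it is left; the cone lets a fingertip slide on to it from the side.
- blue_vial_mid (a point): centre (half-way up) of a glass vial with a blue cap, 22 mm across, 54 mm high, standing loose 125 mm from the block's centre in line with the row: it marks the end at which to start, which may be either end
- black_vial_mid (a point): centre of a like vial with a black cap, standing loose at the other end of the row, in the same way
- timer: white lab timer, 66 x 66 x 22 mm, lying on the bench to the right; origin at the centre of its underside; a bystander
- petri: petri dish with lid, 57 mm across, 14 mm high, on the bench to the right; origin at the centre of its underside; a bystander
- marker: blue and black marker pen, 128 mm long, 11 mm thick, lying on the bench to the right; origin at the centre of its underside; a bystander
- beaker: clear plastic beaker, 62 mm across, 70 mm high, on the bench to the right; origin at the centre of its underside; a bystander
- cabinet_corner (a point): nearest corner, on top of the 110 mm high sill, of the big fixed open-fronted grey cabinet behind the mat; its front runs from here away from the robot and to the left, along the horizontal direction (0.5, 0.866), and its right side wall runs from here along (0.866, -0.5) and rises to 0.9 m. The arm starts to the right of that wall: come round in front of this corner, between cabinet and robot.
Things that resemble listed ones, but are neither listed nor needed, are in the scene too. Leave any turquoise look-alike of the block alone.

How it is judged:
By the outcome, as a careful person would: the job done as asked, in the order asked, and still so for the second after the job is handed in, with the robot touching nothing.
It also fails if it takes over 38 s, if anything falls off the work surface, if the arm or the gripper's body presses on something with over 40 N, if the wrist force passes 120 N, or if a joint passes its speed limit or range.

ROBOT

A 6-joint arm with a two-finger parallel gripper is mounted at the origin on a cart in front of the work surface, level with it; the furniture and walls round the work are solid. World frame = base frame: x ahead of the robot, y to its left, z up, the work surface at z = 0. Lengths are in m, angles in rad, forces in N, time in s.
With the tool pointing down it reaches from about 0.2 to 0.875 m from the base axis. Payload 3.4 kg.
Tool frame: the origin (TCP) lies at the very end of the fingers, on their centre line; the grasp point (between the pads) lies 19 mm behind it (manip.grip_point_offset is the distance from the TCP to the grasp point, in m); z points along the fingers, y is the line along which they close (so a half turn about z gives the same grasp; the last joint's range is limited). The gripper opens to 94 mm and grips with 3 to 60 N. Pads are 16 mm wide; open, the fingers measure 119 mm over their backs; the gripper's body (75 mm by 177 mm) begins 78 mm behind the grasp point.
Start: joints at [-0.121, 0.276, 1.505, -0, 1.361, -0.121], TCP at [0.575, -0, 0.205] pointing down, gripper open.
Joint ranges: [-2.89, 2.89], [-0.75, 2.08], [0.22, 2.7], [-1.18, 4.32], [0.11, 2.71], [-2.7, 2.7]. Speed limits (rad/s): [2.57, 2.57, 3.14, 3.14, 3.14, 3.14].

INTERFACE

Orientations are given as a unit quaternion [w, x, y, z].
In Python, from bench import get_obs, grab_frame, get_calibration, order, manip gives the robot as it stands.
- The arm moves only by the tool drive_tool, never from a script. Its argument "steps" is a list that holds one entry, the list of rows, each a list of 7 numbers: the finger opening in m, from 0 to 0.094, then the shift along the tool's x, y, z in m, then the turn, a rotation vector about the tool's x, y, z in rad. A call has 1 to 12 rows; each row is the pose to reach, as a shift and turn from the pose commanded when the call began, along the tool's axes at that moment; what a row does not reach only later rows make up. A row lasts 1/10 s, in which the tool goes at most 50 mm and 8.59 degrees, less where a joint would pass 70% of its speed; a pose out of reach is approached as far as the arm can. A call with a gripper value outside its range is refused whole. The fingers move at their own pace and stop on an object; "grip_force" is the grip in N (left out, the last holds). Time passes only in rows, so rows that repeat a pose let the fingers close. It gives the time, the measured TCP pose, the force, the opening and the grip force at its end, in the units of the state.
- get_obs(): the state, without advancing time (a new reading comes with each control period).
- grab_frame(name): name is "side" or "top"; returns the picture (480x640x3 uint8, blue, green, red); there is no depth.
- get_calibration(name): a dict with "K" (3x3 intrinsics, pixels), "dist" ([k1, k2, p1, p2, k3] as OpenCV has them; the pictures are not rectified), "xyz" and "orientation" of the camera in the world. Camera axes: x right, y down, z forward; pixel columns grow to the right and rows downward; lengths in m; the calibration is good to about 2 mm. A picture is of the moment at which its call begins. get_calibration takes no time and is no camera call.
- order.hand_in(): hands the job in; it is judged then, once.
The state is a dict: "time_s": time; "qpos": joint angles; "joint_velocities": joint speeds; "effort": joint torques, N m; "eef_pos": TCP position; "tool_rot": TCP orientation; "ft_force": force on the tool from outside, world axes, zero at the start; "torque": the same for the moment, N m; "gripper_width": finger opening in m; "gripper_force": force on a finger pad.
Only numpy, scipy, OpenCV 4.12 (cv2) and the standard library are available. Lean on these libraries where they do the work, as an engineer would, in place of code of your own. Each camera call takes 0.05 s, during which the arm holds its last target. There are 200 camera calls.

## Working session

There is one attempt and no reset: what is moved stays moved. The work goes in short steps, Python scripts to look and compute and a tool call to move; the robot and the scene stay as the last step left them, time stands still between calls to the robot, and variables do not carry over. Pictures are saved under pics/ and viewed, at most 10 in all, crops included, and the job is handed in when it is done.

Besides the shell and the picture viewer there is one more tool, called after ">>>" as name([rows], argument=value, ...), one row to a line, values as JSON. drive_tool: Moves the arm, as the interface text tells. Its arguments: {"type":"object","properties":{"steps":{"type":"array"},"grip_force":{"type":"number"}},"required":["steps"]}

```bash
mkdir -p pics; python3 - <<'E'
from bench import *
import cv2
for n in("side","top"):
    cv2.imwrite(f"pics/{n}0.png",grab_frame(n)); c=get_calibration(n); print(n,c)
o=get_obs();print(o["time_s"],o["eef_pos"],o["tool_rot"],o["ft_force"],manip.grip_point_offset)
E
```

```text
side {'K': array([[533.59646644,   0.        , 322.11659548],
       [  0.        , 533.59646644, 238.79438725],
       [  0.        ,   0.        ,   1.        ]]), 'dist': array([0.04922064, 0.        , 0.        , 0.        , 0.        ]), 'xyz': array([0.18084149, 0.66552855, 0.55578427]), 'orientation': array([ 0.07848286, -0.11793658,  0.83766634, -0.52749077])}
top {'K': array([[489.35779573,   0.        , 322.85031343],
       [  0.        , 489.35779573, 236.0742446 ],
       [  0.        ,   0.        ,   1.        ]]), 'dist': array([-0.05090258,  0.        ,  0.        ,  0.        ,  0.        ]), 'xyz': array([ 0.36297495, -0.29884623,  1.43358574]), 'orientation': array([-0.02901894,  0.71236884, -0.70089764,  0.02076147])}
0.1 [5.74495829e-01 7.35774330e-06 2.04717009e-01] [-6.17292057e-04  7.07119606e-01  7.07093495e-01 -5.20891287e-04] [ 0.08272847  0.05587877 -1.18628533] 0.0188
```

View pics/side0.png

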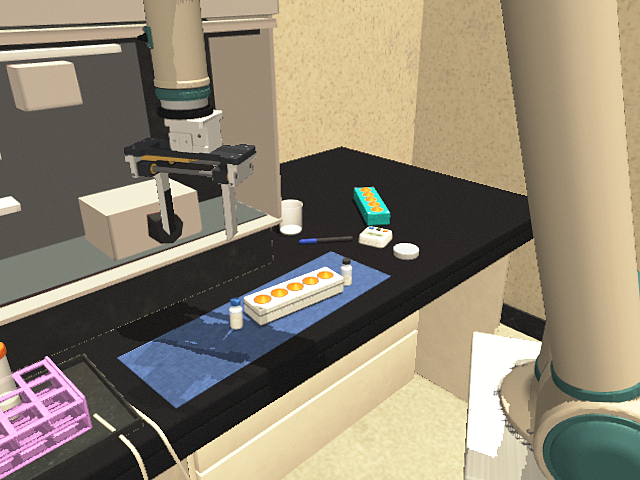

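View pics/top0.png

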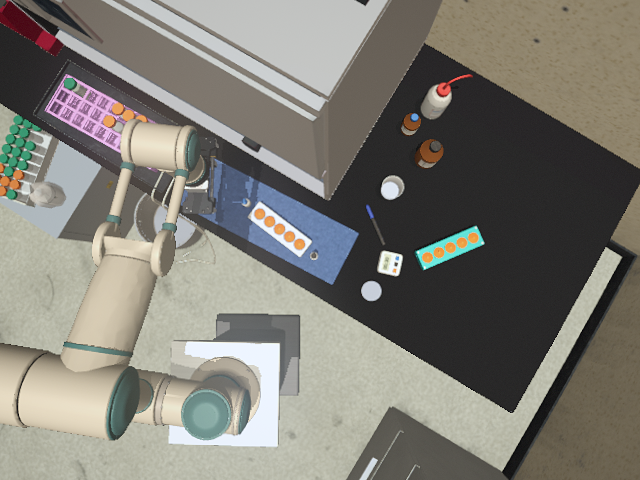

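The top view shows the white block with its stoppers at about (260,213) to (300,244), and vials at (246,203) and (314,255). The side view shows the blue cap at (236,301) and the black cap at (346,262). Two things could be mistaken for the target: the white block (top 280,229; side 294,289) and the turquoise rack (top 450,248; side 371,205). The purple rack with loose orange caps (top 120,118) is also in view. The white/metal block between the two vials fits the description.

```bash
cat > h.py <<'E'
import numpy as np, cv2
from bench import *
from scipy.spatial.transform import Rotation as R
def ray(n,p):
    c=get_calibration(n); q=c["orientation"]
    u=cv2.undistortPoints(np.array([[p]],float),c["K"],c["dist"])[0,0]
    return np.array(c["xyz"]),R.from_quat(q[[1,2,3,0]]).apply([u[0],u[1],1])
def onz(n,p,z):
    o,d=ray(n,p); return o+d*(z-o[2])/d[2]
def tri(p,q):
    a,d=ray("side",p); b,e=ray("top",q)
    s=np.linalg.lstsq(np.c_[d,-e],b-a,rcond=None)[0]
    P,Q=a+d*s[0],b+e*s[1]; return (P+Q)/2,np.linalg.norm(P-Q)
def proj(n,X):
    c=get_calibration(n); r=R.from_quat(c["orientation"][[1,2,3,0]]).inv()
    return cv2.projectPoints(np.array([X],float),r.as_rotvec(),-r.apply(c["xyz"]),c["K"],c["dist"])[0].reshape(2)
def blobs(im,x0,y0,x1,y1):
    h=cv2.cvtColor(im,cv2.COLOR_BGR2HSV)
    m=cv2.inRange(h,(8,130,120),(24,255,255)); k=np.zeros_like(m);k[y0:y1,x0:x1]=m[y0:y1,x0:x1]
    n,_,s,c=cv2.connectedComponentsWithStats(k)
    return [c[i] for i in range(1,n) if s[i,4]>25]
E
python3 - <<'E'
from h import *
s=cv2.imread("pics/side0.png");t=cv2.imread("pics/top0.png")
S=sorted(blobs(s,240,255,350,325),key=lambda c:c[0]);T=sorted(blobs(t,240,195,320,262),key=lambda c:c[0])
for a,b in zip(S,T): print(a,b,tri(a,b)[0].round(4),round(tri(a,b)[1],4),onz("side",a,.043).round(4),onz("top",b,.043).round(4))
print(len(S),len(T)); print("vials",tri((236,313),(246,203)),tri((346,272),(314,255)))
print("corner",onz("top",(328,197),.11), "tcp",proj("top",[.575,0,.205]),proj("side",[.575,0,.205]))
a=cv2.resize(s[240:340,215:375],None,fx=3,fy=3);b=cv2.resize(t[180:280,220:380],None,fx=3,fy=3,interpolation=cv2.INTER_CUBIC)
cv2.imwrite("pics/crop.png",np.vstack([a[:297],b[:297]]))
E
```

```text
[261.91176471 298.55882353] [259.45454545 213.45454545] [ 0.5227 -0.0988  0.0398] 0.0014 [ 0.5198 -0.0941  0.043 ] [ 0.523  -0.0991  0.043 ]
[278.70103093 292.24742268] [269.37662338 221.06493506] [ 0.5011 -0.1279  0.0396] 0.0015 [ 0.4983 -0.1228  0.043 ] [ 0.5015 -0.1281  0.043 ]
[294.51086957 286.19565217] [279.2125 228.5375] [ 0.4801 -0.1567  0.0395] 0.0016 [ 0.4773 -0.1512  0.043 ] [ 0.4805 -0.1568  0.043 ]
[309.8255814  280.18604651] [289.13333333 236.28      ] [ 0.4585 -0.1855  0.0399] 0.0011 [ 0.4563 -0.1804  0.043 ] [ 0.4588 -0.1856  0.043 ]
[324.54216867 274.60240964] [299.18987342 243.63291139] [ 0.4377 -0.2148  0.0395] 0.0017 [ 0.4351 -0.2089  0.043 ] [ 0.4383 -0.2148  0.043 ]
5 5
vials (array([ 0.55463933, -0.05711582,  0.02949195]), np.float64(0.0003351585986108869)) (array([ 0.40550391, -0.25741412,  0.02734213]), np.float64(0.003275470180008259))
corner [ 0.56325768 -0.29487205  0.11      ] tcp [212.41716748 185.23785688] [199.82847852 235.30091848]
```

View pics/crop.png

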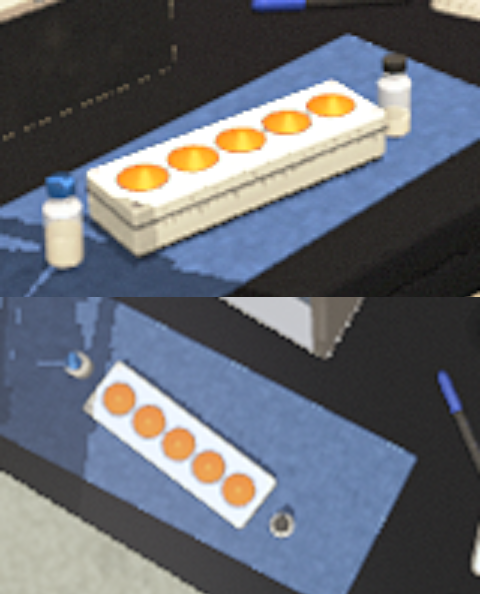

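The crop confirms it. The white block has five orange cones, with the blue cap by the stopper at top pixel (259,213) and the black cap by the one at (299,244). The measured spacing is 36 mm, as given. Stopper 1 is at about (0.523,-0.099) and stopper 5 at (0.438,-0.215). I'll close the fingers, turn by 0.63 rad and go above stopper 1.

>>> drive_tool([
  [[0,-0.01,-0.005,0.01,0,0,0.063],[0,-0.02,-0.01,0.02,0,0,0.126],[0,-0.03,-0.015,0.03,0,0,0.19],[0,-0.04,-0.02,0.04,0,0,0.25],[0,-0.05,-0.026,0.05,0,0,0.32],[0,-0.06,-0.031,0.06,0,0,0.38],[0,-0.07,-0.036,0.07,0,0,0.44],[0,-0.08,-0.042,0.08,0,0,0.5],[0,-0.09,-0.047,0.09,0,0,0.57],[0,-0.096,-0.05,0.1,0,0,0.6],[0,-0.099,-0.0516,0.11,0,0,0.631],[0,-0.099,-0.0516,0.115,0,0,0.631]],
], grip_force=10)

```text
time_s: 1.3
eef_pos: [0.5227, -0.099, 0.0893]
tool_rot: [-0.001, 0.892, 0.453, -0.001]
ft_force: [-0.1, 0.1, 0.7]
gripper_width: 0.002
gripper_force: 0.0
```

```bash
python3 - <<'E'
from h import *
s=grab_frame("side");t=grab_frame("top")
a=cv2.resize(s[180:330,200:380],None,fx=2.2,fy=2.2);b=cv2.resize(t[150:300,210:390],None,fx=2.2,fy=2.2)
cv2.imwrite("pics/c2.png",np.hstack([a,b]))
o=get_obs();print(o["time_s"],o["eef_pos"],o["tool_rot"],o["ft_force"],o["gripper_width"],proj("side",o["eef_pos"]),(proj("side",o["eef_pos"])-[200,180])*2.2,R.from_quat(o["tool_rot"][[1,2,3,0]]).as_matrix().round(3))
E
```

```text
1.4 [ 0.52300076 -0.09858454  0.08959678] [-6.90522386e-04  8.91494152e-01  4.53031430e-01 -4.72983002e-04] [ 0.00906487 -0.26795671  0.43072859] 0.0005923872816213345 [259.75611984 274.61824399] [131.46346365 208.16013677] [[ 0.59   0.808 -0.001]
 [ 0.808 -0.59   0.001]
 [-0.    -0.002 -1.   ]]
```

View pics/c2.png

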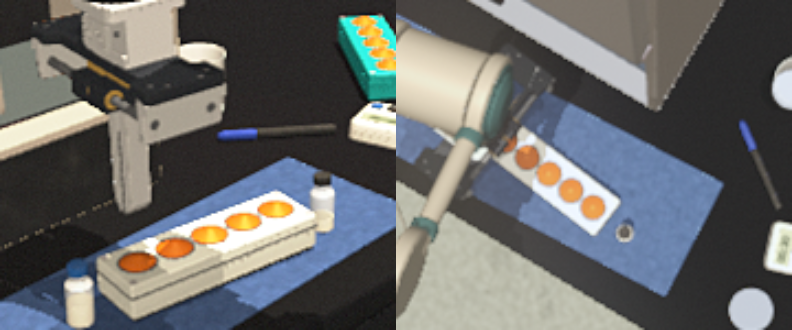

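The tip hangs over stopper 1; in the side view it is at crop (131,210), where the projection predicts it. Next I descend and feel for contact.

>>> drive_tool([
  [[0,0,-0.0015,0.01,0,0,0],[0,0,-0.0015,0.02,0,0,0],[0,0,-0.0015,0.03,0,0,0],[0,0,-0.0015,0.036,0,0,0],[0,0,-0.0015,0.039,0,0,0],[0,0,-0.0015,0.041,0,0,0],[0,0,-0.0015,0.041,0,0,0]],
])

```text
time_s: 2.1
eef_pos: [0.5223, -0.0982, 0.0494]
tool_rot: [0.0, 0.892, 0.453, 0.0]
ft_force: [-0.5, 0.3, 0.6]
gripper_width: 0.0004
gripper_force: 0.0
```

>>> drive_tool([
  [[0,0,0,0.001,0,0,0],[0,0,0,0.0025,0,0,0],[0,0,0,0.0025,0,0,0]],
])

```text
time_s: 2.4
eef_pos: [0.5223, -0.0981, 0.047]
tool_rot: [0.0, 0.892, 0.453, 0.0]
ft_force: [-0.0, -0.1, 0.3]
gripper_width: 0.0004
gripper_force: 0.0
```

>>> drive_tool([
  [[0,0,0,0.001,0,0,0],[0,0,0,0.002,0,0,0],[0,0,0,0.002,0,0,0]],
])

```text
time_s: 2.7
eef_pos: [0.5224, -0.0982, 0.0452]
tool_rot: [0.0, 0.892, 0.453, 0.0]
ft_force: [-0.2, -0.4, 1.7]
gripper_width: 0.0005
gripper_force: 0.8
```

>>> drive_tool([
  [[0,0,0,0.001,0,0,0],[0,0,0,0.0015,0,0,0],[0,0,0,0.0015,0,0,0]],
])

```text
time_s: 3.0
eef_pos: [0.5224, -0.0982, 0.0436]
tool_rot: [0.0, 0.892, 0.453, 0.0]
ft_force: [-1.6, 0.3, 1.3]
gripper_width: 0.0003
gripper_force: 1.3
```

>>> drive_tool([
  [[0,0,0,0.001,0,0,0],[0,0,0,0.0015,0,0,0],[0,0,0,0.0015,0,0,0]],
])

```text
time_s: 3.3
eef_pos: [0.5224, -0.0982, 0.042]
tool_rot: [0.0, 0.892, 0.453, 0.0]
ft_force: [-0.3, -0.4, 2.9]
gripper_width: 0.0003
gripper_force: 1.1
```

>>> drive_tool([
  [[0,0,0,0.001,0,0,0],[0,0,0,0.001,0,0,0],[0,0,0,0.001,0,0,0]],
])

```text
time_s: 3.6
eef_pos: [0.5224, -0.0982, 0.0416]
tool_rot: [0.0, 0.892, 0.453, 0.0]
ft_force: [-1.1, 0.4, 6.9]
gripper_width: 0.0004
gripper_force: 3.5
```

>>> drive_tool([
  [[0,0,0,0.0005,0,0,0],[0,0,0,0.0008,0,0,0],[0,0,0,0.0008,0,0,0]],
])

```text
time_s: 3.9
eef_pos: [0.5225, -0.0982, 0.0415]
tool_rot: [0.0, 0.892, 0.453, 0.0]
ft_force: [-2.6, 0.8, 12.1]
gripper_width: 0.0003
gripper_force: 5.9
```

Stopper 1 is home: the tip stopped at z = 0.0415 as the force rose. I'll go along the row in low hops to the same depth.

>>> drive_tool([
  [[0,0,0,-0.005,0,0,0],[0,-0.002,0,-0.009,0,0,0],[0,-0.012,0,-0.0095,0,0,0],[0,-0.024,0,-0.0095,0,0,0],[0,-0.034,0,-0.0095,0,0,0],[0,-0.036,0,-0.0085,0,0,0],[0,-0.036,0,-0.006,0,0,0],[0,-0.036,0,-0.004,0,0,0],[0,-0.036,0,-0.002,0,0,0],[0,-0.036,0,-0.001,0,0,0],[0,-0.036,0,0,0,0,0],[0,-0.036,0,0,0,0,0]],
])

```text
time_s: 5.1
eef_pos: [0.5012, -0.1273, 0.0415]
tool_rot: [0.001, 0.891, 0.453, 0.0]
ft_force: [-2.4, 0.3, 12.4]
gripper_width: 0.0005
gripper_force: 5.9
```

>>> drive_tool([
  [[0,0,0,-0.005,0,0,0],[0,-0.002,0,-0.009,0,0,0],[0,-0.012,0,-0.0095,0,0,0],[0,-0.024,0,-0.0095,0,0,0],[0,-0.034,0,-0.0095,0,0,0],[0,-0.036,0,-0.0085,0,0,0],[0,-0.036,0,-0.006,0,0,0],[0,-0.036,0,-0.004,0,0,0],[0,-0.036,0,-0.002,0,0,0],[0,-0.036,0,-0.001,0,0,0],[0,-0.036,0,0,0,0,0],[0,-0.036,0,0,0,0,0]],
])

```text
time_s: 6.3
eef_pos: [0.48, -0.1564, 0.0415]
tool_rot: [0.001, 0.891, 0.453, 0.0]
ft_force: [-3.0, -1.0, 10.6]
gripper_width: 0.0007
gripper_force: 6.1
```

>>> drive_tool([
  [[0,0,0,-0.005,0,0,0],[0,-0.002,0,-0.009,0,0,0],[0,-0.012,0,-0.0095,0,0,0],[0,-0.024,0,-0.0095,0,0,0],[0,-0.034,0,-0.0095,0,0,0],[0,-0.036,0,-0.0085,0,0,0],[0,-0.036,0,-0.006,0,0,0],[0,-0.036,0,-0.004,0,0,0],[0,-0.036,0,-0.002,0,0,0],[0,-0.036,0,-0.001,0,0,0],[0,-0.036,0,0,0,0,0],[0,-0.036,0,0,0,0,0]],
])

```text
time_s: 7.5
eef_pos: [0.4587, -0.1855, 0.0415]
tool_rot: [0.001, 0.891, 0.453, -0.0]
ft_force: [-2.7, -0.0, 12.8]
gripper_width: 0.0004
gripper_force: 6.2
```

>>> drive_tool([
  [[0,0,0,-0.005,0,0,0],[0,-0.002,0,-0.009,0,0,0],[0,-0.012,0,-0.0095,0,0,0],[0,-0.024,0,-0.0095,0,0,0],[0,-0.034,0,-0.0095,0,0,0],[0,-0.036,0,-0.0085,0,0,0],[0,-0.036,0,-0.006,0,0,0],[0,-0.036,0,-0.004,0,0,0],[0,-0.036,0,-0.002,0,0,0],[0,-0.036,0,-0.001,0,0,0],[0,-0.036,0,0,0,0,0],[0,-0.036,0,0,0,0,0]],
])

```text
time_s: 8.7
eef_pos: [0.4375, -0.2146, 0.0415]
tool_rot: [0.001, 0.891, 0.453, -0.0]
ft_force: [-3.3, -0.6, 12.7]
gripper_width: 0.0004
gripper_force: 6.2
```

All five ended at z = 0.0415. Now I lift clear and look.

>>> drive_tool([
  [[0,0,0,-0.005,0,0,0],[0,0,0,-0.015,0,0,0],[0,0,0,-0.03,0,0,0],[0,0,0,-0.05,0,0,0],[0,0,0,-0.075,0,0,0],[0,0,0,-0.1,0,0,0],[0,0,0,-0.125,0,0,0],[0,0,0,-0.15,0,0,0],[0,0,0,-0.16,0,0,0],[0,0,0,-0.16,0,0,0]],
])

```text
time_s: 9.7
eef_pos: [0.4381, -0.2147, 0.2015]
tool_rot: [0.001, 0.892, 0.453, 0.001]
ft_force: [1.1, 0.6, -0.1]
gripper_width: 0.0009
gripper_force: 0.0
```

```bash
python3 - <<'E'
from h import *
s=grab_frame("side");t=grab_frame("top");o=get_obs();print(o["time_s"],o["eef_pos"],o["ft_force"])
for c in sorted(blobs(s,240,255,350,325),key=lambda c:c[0]): print(c)
a=cv2.resize(s[230:340,215:375],None,fx=4.5,fy=4.5)
cv2.imwrite("pics/c3.png",a)
E
```

```text
9.8 [ 0.43678615 -0.21389621  0.19929158] [-0.56724826 -0.06223312 -0.76607033]
[261.91176471 298.61764706]
[278.97142857 292.17142857]
[294.85294118 286.14705882]
[310.26923077 280.42307692]
[324.71428571 274.39285714]
```

View pics/c3.png

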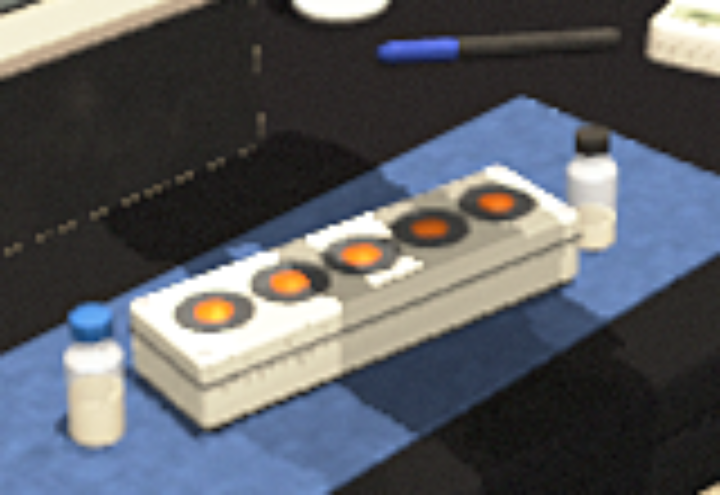

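The crop shows all five stoppers sunk equally, with only the small orange tops showing, at side pixels (262,299) to (325,274). The block and both vials are where they were.

```bash
python3 -c "
from bench import order
print(order.hand_in())"
```

```text
the job is handed in; nothing more can be done
None
```

I pressed all five stoppers fully home in order, from the blue-capped vial to the black-capped one, with about 13 N at most in the force readings; the block and vials stand where they were, and I handed the job in at about 10 s.

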